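# Set a carving blank over the board's edge for sawing

## Robot

A 6-joint arm with a two-finger parallel gripper is mounted at the origin on the work surface. World frame = base frame: x ahead of the robot, y to its left, z up, the work surface at z = 0. Lengths are in mm, angles in rad, forces in N, time in s.
With the tool pointing down it reaches from about 300 to 850 mm from the base axis. Payload 5.4 kg.
Tool frame: the origin (TCP) lies on the centre line of the jaws, within the pads' length; the fingertips stand tcp_to_tips ahead of it and the grasp point (between the pads) lies 5 mm behind it (tcp_to_tips is the distance from the TCP to the fingertips, in mm); z points along the fingers, y is the line along which they close (so a half turn about z gives the same grasp; the last joint's range is limited). The gripper opens to 85 mm and grips with 20 to 120 N. Pads are 22 mm wide; open, the fingers measure 114 mm over their backs; the gripper's body (76 mm by 85 mm) begins 54 mm behind the grasp point. The pads swing forward as they close: fully open they stand 13 mm farther back than shut.
Start: joints at [1.084, 0.158, 1.597, -0, 1.386, -0.21], TCP at [157.146, 553.093, 245.299] pointing down, gripper open.
Joint ranges: [-2.91, 2.91], [-0.94, 2.29], [0.18, 2.7], [-1.29, 4.43], [0.17, 2.64], [-3, 3]. Speed limits (rad/s): [2.57, 2.57, 3.14, 3.14, 3.14, 3.14].

## Interface

Orientations are given as a rotation vector (axis times angle).
In Python, from plant import * gives the robot as it stands.
- The arm moves only by the tool send_rows, never from a script. Its argument "increments" is a list of rows, each a list of 3 entries, a list of its own where there are three numbers: the shift along the tool's x, y, z in cm, then the turn, a rotation vector about the tool's x, y, z in degrees, then the finger opening in cm, from 0 to 8.54. A call has 1 to 5 rows; each row is the pose to reach, as a shift and turn from the pose commanded when the call began, along the tool's axes at that moment; what a row does not reach only later rows make up. A row lasts 1/8 s, in which the tool goes at most 62.5 mm and 10.7 degrees, less where a joint would pass 70% of its speed; a pose out of reach is approached as far as the arm can. A call with a gripper value outside its range is refused whole. The fingers move at their own pace and stop on an object; "grip_force" is the grip in N (left out, the last holds). Time passes only in rows, so rows that repeat a pose let the fingers close. It gives the time, the measured TCP pose, the force, the opening and the grip force at its end, in the units of the state.
- get_obs(): the state, without advancing time (a new reading comes with each control period).
- camera(name): name is "scene" or "side" or "wrist"; returns a dict with "img" (480x640x3 uint8, red, green, blue), "vfov" (degrees; the focal length in pixels is half the picture's height over the tangent of half this angle, whatever the lens; pixels are square), "cx", "cy" (the principal point, pixels), "dist_coeffs" ([k1, k2, p1, p2, k3] as OpenCV has them; the pictures are not rectified), "extrinsics" (4x4, takes a point from camera to world coordinates). Camera axes: x right, y up, looking along -z (the intrinsics and any distortion apply to the point x, -y, -z); pixel columns grow to the right and rows downward; lengths in mm; the calibration is good to about 2 mm. A picture is of the moment at which its call begins. There is no depth.
- sign_off(): hands the job in; it is judged then, once.
The state is a dict: "time_s": time; "joint_pos": joint angles; "dq": joint speeds; "joint_efforts": joint torques, N m; "tool_pos": TCP position; "tcp_rot": TCP orientation; "ft_force": force on the tool from outside, world axes, zero at the start; "wrist_torque": the same for the moment, N m; "finger_gap": opening from 0.0 (shut) to 1.0 (fully open); "grip_force": force on a finger pad.
Only numpy, scipy, OpenCV 4.12 (cv2) and the standard library are available. Lean on these libraries where they do the work, as an engineer would, in place of code of your own. Each camera call takes 0.05 s, during which the arm holds its last target. There are 200 camera calls.

## Task

With the fingertips, push the rosette blank over the raised work board, away from the robot, until its plain end hangs over the steel-trimmed far edge and the pencil line drawn across the blank lies exactly above that edge and parallel to it (within 5 mm), ready to be sawn. Only push it flat along the board, never pick it up or tip it, and leave the chisel, glue jar, mallet and round plaque where they are.

Things in the scene. Friction and masses are not known exactly. Their poses are not given: they have to be found in the camera images.
- board: Raised work board of brown wood, fixed to the table, 300 (its x) x 480 (its y) x 50 mm high, turned up to 0.3 rad. Origin: centre of its underside, on the table; its x axis points away from the robot to the far edge that carries the dark steel trim. Its flat top is 50 mm above the table.
- board_edge (a point): Middle of the board's upper far edge (150 mm along the board's x from its centre, 50 mm above the table); the edge runs along the board's y.
- blank: Loose flat pale wooden blank, 150 (its x) x 110 (its y) x 10 mm thick, 60 to 130 g, lying on the board, turned up to 0.25 rad to it. Origin: centre of its underside. Its x axis points along its length to the plain end that must overhang; a rosette marks the part nearer the robot. Slides with wood friction (under 2 N), stops when the push stops, tips off beyond 75 mm overhang.
- blank_line (a point): Middle of the dark pencil line that runs across the blank's full width (along its y), on its upper face: 30 mm along +x from the blank's centre, so 45 mm from the plain end and 105 mm from the rosette end.
- chisel: Loose chisel with yellow handle, lying on the board beside the blank (left or right), 220 mm long along its x, 26 mm thick. Origin: underside, midway along. Not to be moved.
- jar: Loose small glue jar with red cap, standing on the board on the other side of the blank, 50 mm across, 60 mm high. Origin: centre of its underside. Not to be moved.
- mallet: Loose wooden mallet lying on the table to one side of the board, about 265 mm long along its x; head 75 x 120 x 65 mm high at its +x end. Origin: on the table, 70 mm along -x from the head's centre. Not to be moved.
- plaque: Loose round carved plaque lying on the table on the other side of the board, 150 mm across, 18 mm thick. Origin: centre of its underside. Not to be moved.

How it is judged (in metres and radians):
At the end, for the whole second after the job is handed in: The blank lies flat and at rest on the board, the middle of its pencil line within 5 mm of the far edge line and within 180 mm of its middle, the line parallel to the edge within 0.1 rad; chisel, jar, mallet and plaque each within 20 mm of their start (x of blank_line in the frame of board_edge between -0.005 and 0.005 m and angle between the x axis of blank and the x axis of board, either way round below 0.1 rad and y of blank_line in the frame of board_edge between -0.18 and 0.18 m and height (world z) of blank between 0.046 and 0.054 m and angle between blank's own z axis and vertical below 0.05 rad and linear speed of blank below 0.01 m/s and distance of each of chisel, jar, mallet, plaque from where it was at the start of the episode below 0.02 m); the robot touches nothing.
It fails at once if the blank is lifted off the board (more than 8 mm) (height (world z) of blank above 0.058 m).
It fails at once if the blank is tipped or falls off the board (angle between blank's own z axis and vertical above 0.2 rad or height (world z) of blank below 0.04 m).
It fails at once if the chisel, jar, mallet or plaque is moved more than 20 mm (distance of any of chisel, jar, mallet, plaque from where it was at the start of the episode above 0.02 m).
It also fails if it takes over 38 s, if anything falls off the work surface, if the arm or the gripper's body presses on something with over 40 N, if the wrist force passes 120 N, or if a joint passes its speed limit or range.

## Working session

There is one attempt and no reset: what is moved stays moved. The work goes in short steps, Python scripts to look and compute and a tool call to move; the robot and the scene stay as the last step left them, time stands still between calls to the robot, and variables do not carry over. Pictures are saved under pics/ and viewed, at most 10 in all, crops included, and the job is handed in when it is done.

Besides the shell and the picture viewer there is one more tool, called after ">>>" as a command line: name --argument value ..., lists and objects as JSON in quotes. send_rows: Moves the arm, as the interface text tells. Its arguments: {"type":"object","properties":{"increments":{"type":"array"},"grip_force":{"type":"number"}},"required":["increments"]}

```bash
mkdir -p pics; ls; cat > h.py <<'E'
from plant import *
import numpy as np, cv2
def K(c):
    f=c["img"].shape[0]/2/np.tan(np.radians(c["vfov"])/2)
    return np.array([[f,0,c["cx"]],[0,f,c["cy"]],[0,0,1.]])
def cast(c,px,z):
    px=np.array(px,float).reshape(-1,1,2)
    u=cv2.undistortPoints(px,K(c),np.array(c["dist_coeffs"],float))[:,0]
    T=np.array(c["extrinsics"]); d=np.c_[u[:,0],-u[:,1],-np.ones(len(u))]@T[:3,:3].T
    o=T[:3,3]; return o+d*((z-o[2])/d[:,2])[:,None]
def proj(c,P):
    T=np.array(c["extrinsics"]); q=(np.array(P,float).reshape(-1,3)-T[:3,3])@T[:3,:3]
    q=q*[1,-1,-1]
    return cv2.projectPoints(q,np.zeros(3),np.zeros(3),K(c),np.array(c["dist_coeffs"],float))[0][:,0]
def snap(n,f):
    c=camera(n); cv2.imwrite("pics/"+f,c["img"][...,::-1]); return c
E
python3 - <<'E'
from h import *
import pickle
o=get_obs(); print(o)
import plant; print([k for k in dir(plant) if 'tip' in k], globals().get('tcp_to_tips'))
C={}
for n in("scene","side"):
    C[n]=snap(n,n+"0.png"); print(n,C[n]["vfov"],np.array(C[n]["extrinsics"]).round(2).tolist())
pickle.dump(C,open("c0.pkl","wb"))
E
```

```text
pics
{'time_s': 0.0, 'joint_pos': array([ 1.08391055e+00,  1.59066710e-01,  1.59827355e+00, -1.00978499e-05,
        1.38622097e+00, -2.10103779e-01]), 'dq': array([-0.00155096, -0.0013111 ,  0.00022293,  0.00171969,  0.00076353,
       -0.00137886]), 'joint_efforts': array([-3.46551751e-04, -3.95996296e+01, -3.31430018e+01, -2.01337666e-04,
        8.46641546e-03,  2.52685084e-06]), 'tool_pos': array([156.86440308, 552.56746579, 244.28627956]), 'tcp_rot': array([-4.33287150e-01, -3.11089914e+00,  2.91106048e-03]), 'ft_force': array([ 0.2311245 ,  0.49832681, -0.03068564]), 'wrist_torque': array([-0.00568779,  0.01668814, -0.07020376]), 'grip_force': 0.0, 'finger_gap': 0.9984854008743399}
['tcp_to_tips'] 14.0
scene 48.94654793922133 [[-0.45, -0.64, 0.63, 1293.78], [0.9, -0.32, 0.31, 381.07], [0.0, 0.7, 0.72, 948.55], [0.0, 0.0, 0.0, 1.0]]
side 44.30446694148992 [[-1.0, 0.03, -0.06, 443.67], [-0.06, -0.56, 0.83, 1028.53], [-0.01, 0.83, 0.56, 780.7], [0.0, 0.0, 0.0, 1.0]]
```

View pics/scene0.png

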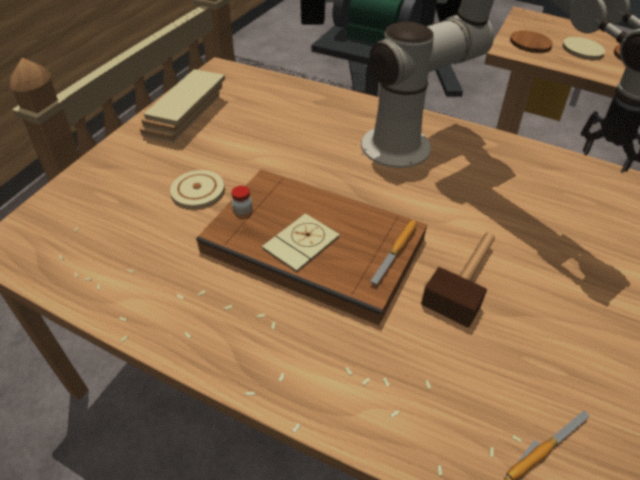

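View pics/side0.png

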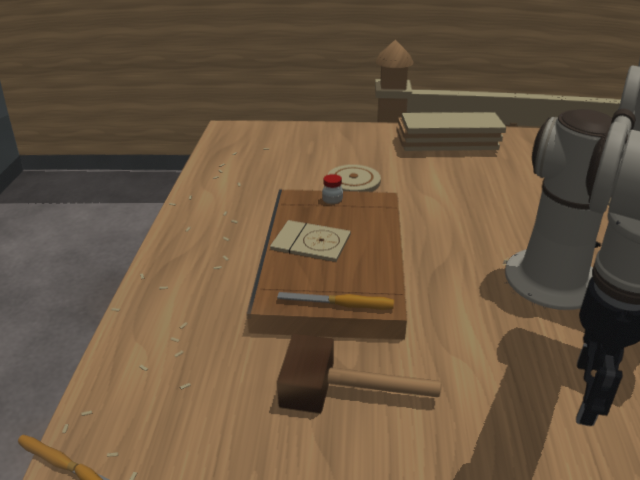

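The scene view shows the board with corners near (262,175), (425,230), (381,307) and (200,238). The blank is near (301,242) with its pencil line at about (294,247). The chisel is near (395,252), the jar at (242,200), the mallet at (455,295) and the plaque at (197,188). The side view agrees: blank at (311,240) and trimmed far edge from about (280,190) to (261,318).

```bash
cat >> h.py <<'E'
def blank_pts(c,box):
    x0,y0,x1,y1=box; im=c["img"][y0:y1,x0:x1]
    hsv=cv2.cvtColor(im,cv2.COLOR_RGB2HSV)
    m=((hsv[...,2]>120)&(hsv[...,1]<120)).astype(np.uint8)
    m=cv2.morphologyEx(m,cv2.MORPH_CLOSE,np.ones((5,5)))
    cs=max(cv2.findContours(m,0,1)[0],key=cv2.contourArea)[:,0]
    return cs+[x0,y0],m
E
python3 - <<'E'
from h import *
import pickle
C=pickle.load(open("c0.pkl","rb"))
for n,box in(("scene",(258,208,348,275)),("side",(265,215,360,265))):
    c=C[n]; p,m=blank_pts(c,box)
    w=cast(c,p,60)[:,:2].astype(np.float32); r=cv2.minAreaRect(w); print(n,len(p),r,cv2.boxPoints(r).round(1).tolist())
c=C["scene"]
print("corners",cast(c,[(262,175),(425,230),(381,307),(200,238)],50).round(1))
c2=C["side"]
print("side corners",cast(c2,[(278,190),(398,192),(404,322),(260,318)],50).round(1))
a=cv2.resize(c["img"][165:325,190:440],None,fx=3.2,fy=3.2,interpolation=cv2.INTER_CUBIC)
b=cv2.resize(c2["img"][180:335,250:420],None,fx=3.8,fy=3.8,interpolation=cv2.INTER_CUBIC)
cv2.imwrite("pics/a.png",a[...,::-1]);cv2.imwrite("pics/b.png",b[...,::-1])
E
```

```text
scene 159 ((537.02978515625, -42.52330017089844), (114.82984161376953, 153.88807678222656), 75.27428436279297) [[448.0, -78.5], [596.9000244140625, -117.5999984741211], [626.0, -6.599999904632568], [477.20001220703125, 32.599998474121094]]
side 180 ((536.9642333984375, -43.11652374267578), (110.97339630126953, 150.956298828125), 75.20552062988281) [[449.79998779296875, -77.5], [595.7999877929688, -116.0], [624.0999755859375, -8.699999809265137], [478.20001220703125, 29.799999237060547]]
corners [[ 358.8 -256.5   50. ]
 [ 363.3  207.8   50. ]
 [ 628.6  198.4   50. ]
 [ 632.  -266.7   50. ]]
side corners [[ 637.2 -270.2   50. ]
 [ 333.6 -274.    50. ]
 [ 345.6  212.5   50. ]
 [ 612.3  214.8   50. ]]
```

View pics/a.png

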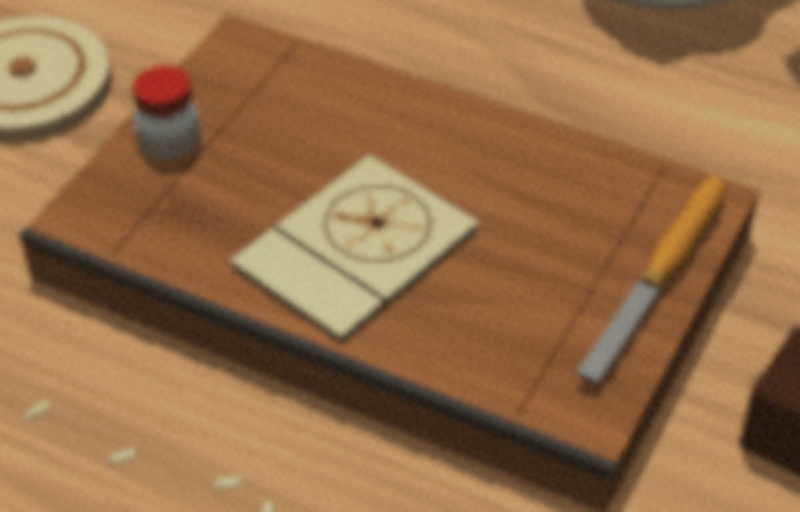

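View pics/b.png

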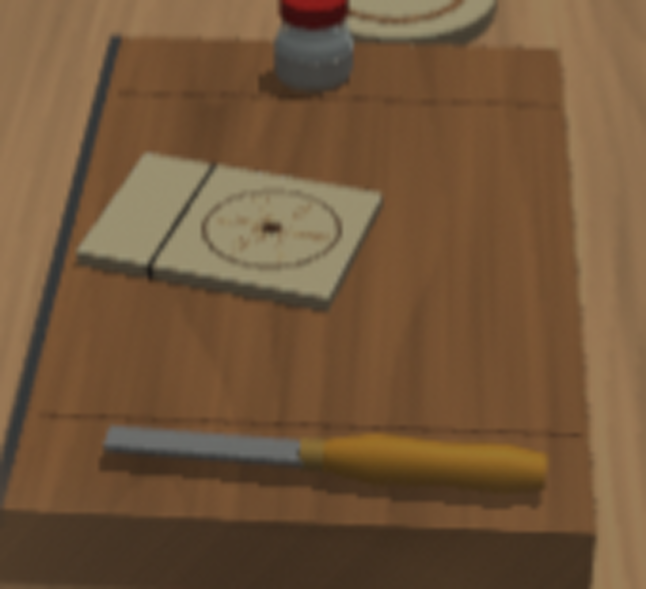

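The crops show the trim as a thin dark strip on the top's far border. It runs from (22,232) to (612,467) in crop a and from (115,38) to (0,490) in crop b. The blank is turned relative to it, with its plain end closest to the trim on the left side.

```bash
cat >> h.py <<'E'
def edge_trim(c,axis,a,b,rng,h=9):
    """subpixel half-level crossings either side of the dark trim; scanned along columns (axis=0) or rows (1)"""
    g=cv2.cvtColor(c["img"],cv2.COLOR_RGB2GRAY).astype(float)
    lo,hi=[],[]
    for t in rng:
        s=a+b*t; i0=int(round(s))-h; ii=np.arange(i0,i0+2*h+1)
        v=g[t,ii] if axis==1 else g[ii,t]
        k=h-4+np.argmin(v[h-4:h+5])
        for L,sg in((lo,-1),(hi,1)):
            ref=np.median(v[max(0,k-8):k-3] if sg<0 else v[k+4:k+9]); lev=(v[k]+ref)/2
            j=k
            while 0<j<2*h and v[j]<lev: j+=sg
            q=ii[j]-sg*(v[j]-lev)/(v[j]-v[j-sg]+1e-9)
            L.append((q,t) if axis==1 else (t,q))
    return np.array(lo),np.array(hi)
def linefit(P):
    vx,vy,x0,y0=cv2.fitLine(P[:,:2].astype(np.float32),cv2.DIST_HUBER,0,.01,.01).ravel()
    if vy<0: vx,vy=-vx,-vy
    n=np.array([vy,-vx]); d=n@[x0,y0]; return n,d,np.std(P[:,:2]@n-d)
E
python3 - <<'E'
from h import *
import pickle
C=pickle.load(open("c0.pkl","rb"))
b=(250-279)/(309-190.)
for n,ax,a,bb,r in(("side",1,279-b*190,b,range(194,306)),("scene",0,197+235/3.2-30/3.2-5-(235/590)*(197)+0.,235/590,range(203,376))):
    if n=="scene":
        a=165+232/3.2-bb*(190+22/3.2)
    for nm,P in zip(("lo","hi"),edge_trim(C[n],ax,a,bb,r)):
        w=cast(C[n],P,50); N,d,s=linefit(w)
        print(n,nm,"n",N.round(4),"ang",np.arctan2(N[1],N[0]).round(4),"d",d.round(1),"sd",s.round(2))
# near edge from crop points
print(cast(C["side"],[(250+558/3.8,180+48/3.8),(250+592/3.8,180+530/3.8)],50).round(1))
print(cast(C["scene"],[(190+228/3.2,165+18/3.2),(190+757/3.2,165+192/3.2)],50).round(1))
# pencil line, jar, chisel
print("line side",cast(C["side"],[(250+213/3.8,180+166/3.8),(250+152/3.8,180+270/3.8)],60).round(1))
print("line scene",cast(C["scene"],[(190+276/3.2,165+229/3.2),(190+385/3.2,165+301/3.2)],60).round(1))
print("jar",cast(C["side"],[(250+313/3.8,180+85/3.8)],50).round(1),"chisel",cast(C["side"],[(250+105/3.8,180+440/3.8),(250+545/3.8,180+465/3.8)],63).round(1))
E
```

```text
side lo n [ 1.     -0.0094] ang -0.0094 d 638.8 sd 0.16
side hi n [ 1.     -0.0087] ang -0.0087 d 631.0 sd 0.94
scene lo n [ 0.9999 -0.0105] ang -0.0105 d 634.0 sd 0.72
scene hi n [ 1.     -0.0079] ang -0.0079 d 647.1 sd 1.34
[[ 336.6 -270.6   50. ]
 [ 342.   205.4   50. ]]
[[ 343.3 -268.2   50. ]
 [ 344.8  205.6   50. ]]
line side [[551.5 -99.   60. ]
 [576.9  10.6  60. ]]
line scene [[553.8 -99.4  60. ]
 [581.5   5.5  60. ]]
jar [[ 496.6 -214.4   50. ]] chisel [[584.7 164.   63. ]
 [364.5 172.7  63. ]]
```

Both views agree. The edge normal is turned -0.009 rad, the pencil line is about 74 mm short of the edge, and the blank is turned -0.257 rad, with its centre at (537,-43). I'll push the rosette end with both spread fingertips so that it squares itself to the edge. First I travel high.

>>> send_rows --increments '[[[-3.6,-4.8,0],[0,0,-3.06],6.0],[[-7.2,-9.6,0],[0,0,-6.12],6.0],[[-10.8,-14.4,0],[0,0,-9.18],6.0],[[-14.4,-19.2,0],[0,0,-12.24],6.0],[[-18.0,-24.0,0],[0,0,-15.3],6.0]]'

```text
time_s: 0.72
tool_pos: [264.8, 271.3, 245.0]
tcp_rot: [0.011, 3.141, -0.0]
ft_force: [1.6, -0.4, 0.8]
finger_gap: 0.703
grip_force: 0.0
```

>>> send_rows --increments '[[[-2.4,-5.6,0],[0,0,0],6.0],[[-4.8,-11.2,0],[0,0,0],6.0],[[-7.2,-16.8,0],[0,0,0],6.0],[[-9.6,-22.4,0],[0,0,0],6.0],[[-12.0,-28.0,0],[0,0,0],6.0]]'

```text
time_s: 1.35
tool_pos: [382.2, -10.1, 245.2]
tcp_rot: [0.016, 3.141, 0.0]
ft_force: [0.9, 0.9, 0.3]
finger_gap: 0.699
grip_force: 0.0
```

>>> send_rows --increments '[[[-0.5,-1.8,4.0],[0,0,0],6.0],[[-1.0,-3.5,8.0],[0,0,0],6.0],[[-1.5,-3.5,12.0],[0,0,0],6.0],[[-1.5,-3.5,14.5],[0,0,0],6.0],[[-1.5,-3.5,14.5],[0,0,0],6.0]]'

```text
time_s: 1.98
tool_pos: [394.6, -42.4, 98.3]
tcp_rot: [-0.016, -3.136, -0.004]
ft_force: [0.1, 0.3, 0.3]
finger_gap: 0.702
grip_force: 0.0
```

```bash
python3 - <<'E'
from h import *
o=get_obs(); print(o["tool_pos"],o["tcp_rot"],o["ft_force"],o["finger_gap"])
c=snap("side","s1.png"); b=cv2.resize(c["img"][130:335,250:470],None,fx=2.8,fy=2.8,interpolation=cv2.INTER_CUBIC)
cv2.imwrite("pics/s1c.png",b[...,::-1])
E
```

```text
[394.60357303 -42.44237513  98.29314137] [-0.01555444 -3.13635215 -0.00352862] [0.12536492 0.31776358 0.33056209] 0.7020162955422965
```

View pics/s1c.png

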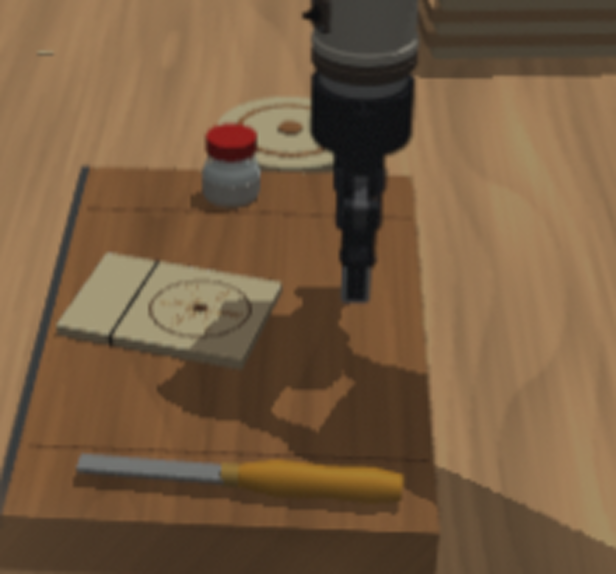

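The fingertips are over the board behind the blank, with the left tip at about (355,300) in the crop, and nothing is touched. Next I descend carefully and watch the force.

>>> send_rows --increments '[[[0,0,1.5],[0,0,0],6.0],[[0,0,2.9],[0,0,0],6.0],[[0,0,2.9],[0,0,0],6.0]]'

```text
time_s: 2.4
tool_pos: [396.2, -43.0, 71.0]
tcp_rot: [-0.015, -3.14, -0.001]
ft_force: [-0.0, -0.3, 0.6]
finger_gap: 0.701
grip_force: 0.0
```

>>> send_rows --increments '[[[0,0,0.15],[0,0,0],6.0],[[0,0,0.15],[0,0,0],6.0]]'

```text
time_s: 2.65
tool_pos: [397.0, -43.4, 70.3]
tcp_rot: [0.015, 3.141, -0.001]
ft_force: [0.1, 0.3, -0.2]
finger_gap: 0.702
grip_force: 0.0
```

```bash
python3 - <<'E'
from h import *
o=get_obs(); print(o["tool_pos"],o["tcp_rot"],o["ft_force"],o["finger_gap"])
c=snap("side","s2.png"); b=cv2.resize(c["img"][190:300,260:420],None,fx=4,fy=4,interpolation=cv2.INTER_CUBIC)
cv2.imwrite("pics/s2c.png",b[...,::-1])
E
```

```text
[397.00792889 -43.39788191  70.2634575 ] [ 1.52196446e-02  3.14071322e+00 -5.43449457e-04] [ 0.14446416  0.26870723 -0.23276238] 0.7020205936110814
```

View pics/s2c.png

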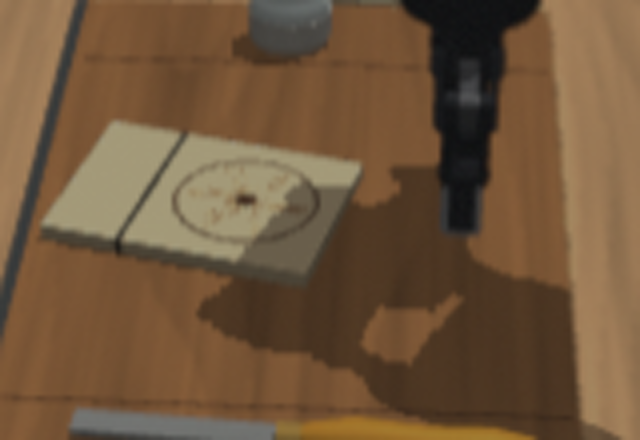

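>>> send_rows --increments '[[[0,0,0.2],[0,0,0],6.0],[[0,0,0.3],[0,0,0],6.0],[[0,0,0.3],[0,0,0],6.0]]'

```text
time_s: 3.08
tool_pos: [396.5, -43.2, 66.7]
tcp_rot: [-0.015, -3.141, -0.0]
ft_force: [0.0, -0.2, -0.4]
finger_gap: 0.698
grip_force: 0.0
```

>>> send_rows --increments '[[[0,0,0.2],[0,0,0],6.0],[[0,0,0.2],[0,0,0],6.0]]'

```text
time_s: 3.32
tool_pos: [396.5, -43.2, 64.6]
tcp_rot: [-0.015, -3.141, -0.0]
ft_force: [0.2, 0.9, -0.2]
finger_gap: 0.703
grip_force: 0.0
```

```bash
python3 - <<'E'
from h import *
o=get_obs(); print(o["tool_pos"],o["tcp_rot"],o["ft_force"],o["finger_gap"])
c=snap("side","s3.png"); p=(375,248.75)
for z in(50,53,56,60): print(z,cast(c,[p],z).round(1))
E
```

```text
[396.48300128 -43.21856602  64.62696233] [-1.54488643e-02 -3.14119335e+00 -2.53563911e-04] [ 0.24171923  0.89540153 -0.19075222] 0.7028831210960126
50 [[395.7 -21.   50. ]]
53 [[395.9 -16.7  53. ]]
56 [[396.1 -12.4  56. ]]
60 [[396.4  -6.7  60. ]]
```

>>> send_rows --increments '[[[0,0,0.2],[0,0,0],6.0],[[0,0,0.2],[0,0,0],6.0]]'

```text
time_s: 3.62
tool_pos: [396.5, -43.2, 62.6]
tcp_rot: [-0.015, -3.141, -0.0]
ft_force: [-0.3, 0.7, -1.1]
finger_gap: 0.7
grip_force: 0.0
```

>>> send_rows --increments '[[[0,0,0.15],[0,0,0],6.0],[[0,0,0.15],[0,0,0],6.0]]'

```text
time_s: 3.88
tool_pos: [396.5, -43.2, 61.2]
tcp_rot: [-0.015, -3.141, -0.0]
ft_force: [0.2, -0.4, -0.1]
finger_gap: 0.705
grip_force: 0.0
```

```bash
python3 - <<'E'
from h import *
o=get_obs(); print(o["tool_pos"],o["ft_force"])
c=snap("side","s4.png"); b=cv2.resize(c["img"][205:285,300:410],None,fx=6,fy=6,interpolation=cv2.INTER_CUBIC)
cv2.imwrite("pics/s4c.png",b[...,::-1])
E
```

```text
[396.51193061 -43.22116111  61.16390903] [ 0.20840771 -0.43838278 -0.07241891]
```

View pics/s4c.png

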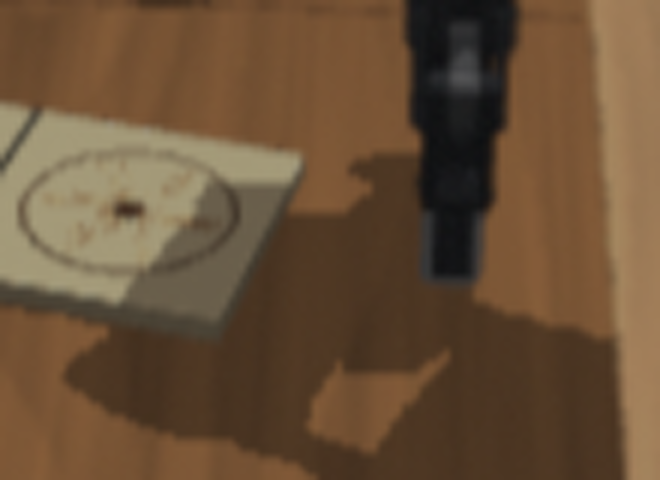

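The tip is just above the board, at about (450,282) in the crop. I continue down in small steps.

>>> send_rows --increments '[[[0,0,0.1],[0,0,0],6.0],[[0,0,0.15],[0,0,0],6.0]]'

```text
time_s: 4.18
tool_pos: [396.6, -43.3, 59.7]
tcp_rot: [-0.015, -3.141, -0.0]
ft_force: [0.5, -0.0, -0.1]
finger_gap: 0.702
grip_force: 0.0
```

>>> send_rows --increments '[[[0,0,0.1],[0,0,0],6.0],[[0,0,0.1],[0,0,0],6.0]]'

```text
time_s: 4.42
tool_pos: [396.7, -43.3, 58.9]
tcp_rot: [0.015, 3.142, -0.0]
ft_force: [-1.3, 0.4, 2.0]
finger_gap: 0.704
grip_force: 1.1
```

Light contact with the board puts the tips 9 mm ahead of the TCP at this opening. I raise 3 mm and push.

>>> send_rows --increments '[[[0,0,-0.3],[0,0,0],6.0],[[-1.5,0,-0.3],[0,0,0],6.0],[[-3.0,0,-0.3],[0,0,0],6.0],[[-3.6,0,-0.3],[0,0,0],6.0],[[-4.2,0,-0.3],[0,0,0],6.0]]'

```text
time_s: 5.05
tool_pos: [438.5, -43.6, 61.7]
tcp_rot: [-0.015, -3.141, -0.0]
ft_force: [0.3, 0.4, 0.4]
finger_gap: 0.704
grip_force: 0.0
```

>>> send_rows --increments '[[[-0.6,0,0],[0,0,0],6.0],[[-1.2,0,0],[0,0,0],6.0],[[-1.8,0,0],[0,0,0],6.0],[[-2.4,0,0],[0,0,0],6.0],[[-3.0,0,0],[0,0,0],6.0]]'

```text
time_s: 5.68
tool_pos: [469.0, -44.0, 61.8]
tcp_rot: [-0.015, -3.142, 0.0]
ft_force: [-0.5, 0.1, 0.1]
finger_gap: 0.704
grip_force: 0.1
```

```bash
python3 - <<'E'
from h import *
o=get_obs(); print(o["tool_pos"],o["ft_force"])
c=snap("side","s5.png"); b=cv2.resize(c["img"][180:320,240:420],None,fx=4,fy=4,interpolation=cv2.INTER_CUBIC)
cv2.imwrite("pics/s5c.png",b[...,::-1])
E
```

```text
[469.01025443 -43.96457193  61.78525711] [-0.47251861  0.13314901  0.10043308]
```

View pics/s5c.png

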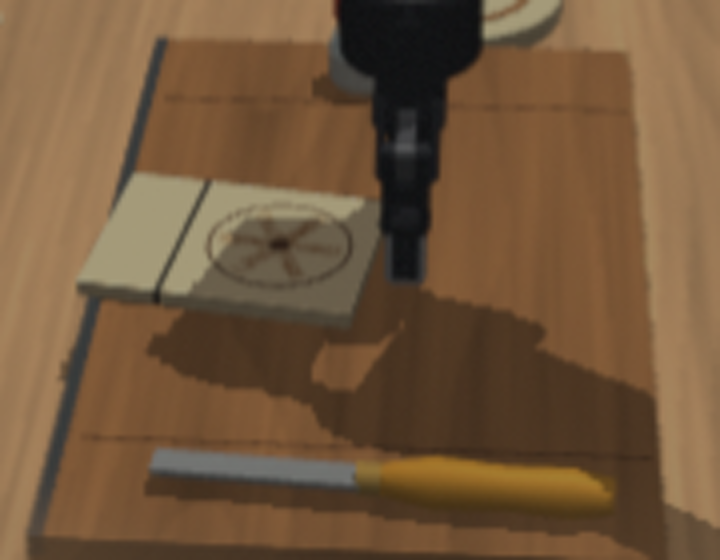

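The blank slides flat and is turning square, with its plain end now just over the trim. The pencil line runs from (208,182) to (158,300) in the crop. I keep pushing.

>>> send_rows --increments '[[[-0.6,0,0],[0,0,0],6.0],[[-1.2,0,0],[0,0,0],6.0],[[-1.8,0,0],[0,0,0],6.0],[[-2.4,0,0],[0,0,0],6.0],[[-3.0,0,0],[0,0,0],6.0]]'

```text
time_s: 6.35
tool_pos: [499.0, -44.3, 61.8]
tcp_rot: [0.015, 3.142, -0.0]
ft_force: [-0.2, -0.1, -0.1]
finger_gap: 0.7
grip_force: 0.1
```

>>> send_rows --increments '[[[-0.5,0,0],[0,0,0],6.0],[[-1.0,0,0],[0,0,0],6.0],[[-1.2,0,0],[0,0,0],6.0],[[-1.2,0,0],[0,0,0],6.0]]'

```text
time_s: 6.85
tool_pos: [510.8, -44.4, 61.8]
tcp_rot: [0.015, 3.141, -0.0]
ft_force: [0.3, -0.3, 0.7]
finger_gap: 0.701
grip_force: 0.0
```

```bash
python3 - <<'E'
from h import *
import pickle
o=get_obs(); print(o["tool_pos"],o["ft_force"])
C={}
for n in("side","scene"): C[n]=snap(n,n+"6.png")
pickle.dump(C,open("c6.pkl","wb"))
a=cv2.resize(C["scene"]["img"][190:310,200:370],None,fx=3.5,fy=3.5,interpolation=cv2.INTER_CUBIC)
b=cv2.resize(C["side"]["img"][205:275,235:355],None,fx=595/120,fy=595/120,interpolation=cv2.INTER_CUBIC)[:180*2]
a=a[:,:595]
im=np.zeros((600,800,3),np.uint8)
a=cv2.resize(C["scene"]["img"][205:305,230:340],None,fx=3.6,fy=3.6,interpolation=cv2.INTER_CUBIC)
b=cv2.resize(C["side"]["img"][205:280,245:355],None,fx=3.6,fy=3.6,interpolation=cv2.INTER_CUBIC)
im[:a.shape[0],:a.shape[1]]=a; im[:b.shape[0],400:400+b.shape[1]]=b
cv2.imwrite("pics/ab6.png",im[:370,:,::-1])
E
```

```text
[510.76642386 -44.38058499  61.82262799] [ 0.28139738 -0.30461771  0.65105713]
```

View pics/ab6.png

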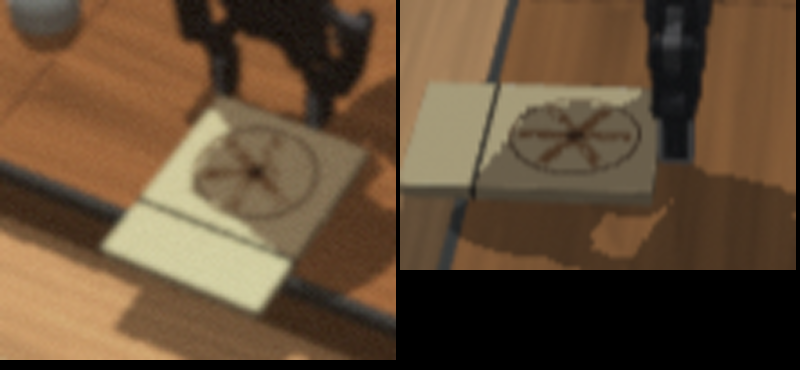

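The blank is square to the edge and overhanging. The pencil line runs (138,201)–(292,262) in the left crop and (498,87)–(472,195) in the right one, a few mm short of the edge. I measure it with the same subpixel method.

```bash
cat >> h.py <<'E'
EDGE={"side":638.8,"scene":641.8}; N0=np.array([1,-.0092])
def dark_line(c,axis,p,q):
    """centroid of darkness along scans from p to q -> world points at z=60"""
    g=cv2.cvtColor(c["img"],cv2.COLOR_RGB2GRAY).astype(float); out=[]
    p,q=np.array(p,float),np.array(q,float); k=1-axis if axis==0 else 1
    k=0 if axis==0 else 1
    lo,hi=sorted((p[k],q[k])); 
    for t in range(int(lo)+4,int(hi)-3):
        s=p+(q-p)*(t-p[k])/(q[k]-p[k]); i0=int(round(s[1-k])); ii=np.arange(i0-4,i0+5)
        v=g[ii,t] if k==0 else g[t,ii]
        j=2+np.argmin(v[2:7]); w=np.clip(max(v[j-2],v[j+2])-v[j-2:j+3],0,None)if 2<=j<=6 else None
        x=(w*ii[j-2:j+3]).sum()/w.sum(); out.append((t,x) if k==0 else (x,t))
    return cast(c,np.array(out),60)
def report(C,L):
    for n,(ax,p,q) in L.items():
        w=dark_line(C[n],ax,p,q); N,d,s=linefit(w)
        e=cast(C[n],[p,q],60)[:,:2].mean(0); y=e[1]
        x=(d-N[1]*y)/N[0]
        print(n,"len",np.linalg.norm(np.diff(cast(C[n],[p,q],60),axis=0)).round(1),"mid",x.round(1),y.round(1),"ang",np.arctan2(N[1],N[0]).round(4),"sd",s.round(2),"to go",(EDGE[n]-N0@[x,y]).round(2))
E
python3 - <<'E'
from h import *
import pickle
C=pickle.load(open("c6.pkl","rb"))
report(C,{"scene":(0,(230+138/3.6,205+201/3.6),(230+292/3.6,205+262/3.6)),"side":(1,(245+98/3.6,205+87/3.6),(245+72/3.6,205+195/3.6))})
# edge re-measured beside the blank, z=50
b=(250-279)/(309-190.)
for P in edge_trim(C["side"],1,279-b*190,b,range(194,220)): 
    N,d,s=linefit(cast(C["side"],P,50)); print(N.round(4),d.round(1),s.round(2), (cast(C["side"],P,50)[:,:2]@N0).mean().round(1))
E
```

```text
scene len 109.6 mid 626.8 -22.3 ang 0.0068 sd 1.25 to go 14.79
side len 115.1 mid 627.5 -15.1 ang -0.0007 sd 0.49 to go 11.16
[ 1.     -0.0079] 638.5 0.19 638.8
[ 0.9999 -0.0105] 631.5 0.25 631.2
```

The two views differ by 3.6 mm on what is left to push. A view from above settles it, so I back off, rise and use the wrist camera.

>>> send_rows --increments '[[[1.5,0,0],[0,0,0],6.0],[[3.0,0,0],[0,0,0],6.0],[[3.0,0,-5.0],[0,0,0],6.0],[[3.0,0,-10.0],[0,0,0],6.0],[[3.0,0,-15.0],[0,0,0],6.0]]'

```text
time_s: 7.58
tool_pos: [480.3, -44.0, 213.4]
tcp_rot: [0.016, 3.141, -0.0]
ft_force: [1.6, -0.4, -0.1]
finger_gap: 0.705
grip_force: 0.0
```

>>> send_rows --increments '[[[-2,0,-5.0],[0,0,0],6.0],[[-5.0,0,-8.0],[0,0,0],6.0],[[-9.0,0,-8.0],[0,0,0],6.0],[[-9.0,0,-8.0],[0,0,0],6.0]]'

```text
time_s: 8.07
tool_pos: [571.9, -45.0, 291.1]
tcp_rot: [-0.015, -3.141, -0.0]
ft_force: [0.7, -0.2, -0.3]
finger_gap: 0.7
grip_force: 0.0
```

```bash
python3 - <<'E'
from h import *
import pickle
C={n:snap(n,n+"7.png") for n in("wrist","side","scene")}
pickle.dump(C,open("c7.pkl","wb")); print(np.array(C["wrist"]["extrinsics"]).round(2).tolist(),proj(C["wrist"],[[640,-40,60],[640,-150,50],[480,-40,60]]))
print(get_obs()["tool_pos"])
E
```

```text
[[0.01, -0.95, -0.32, 488.32], [1.0, 0.01, 0.0, -43.78], [0.0, -0.32, 0.95, 420.19], [0.0, 0.0, 0.0, 1.0]] [[326.80592635 265.33950272]
 [220.85043588 262.42502116]
 [325.85742891  97.77405415]]
[569.85740468 -44.82766744 291.38607234]
```

View pics/wrist7.png

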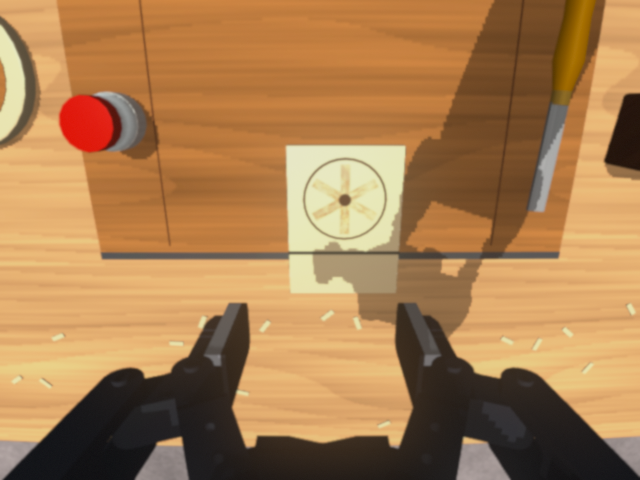

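The wrist view shows the trim as a thin dark strip (rows 252–259, columns 102–560) and the pencil line at row 253, columns 288–402. The blank is well aligned. I measure both here.

```bash
python3 - <<'E'
from h import *
import pickle
C=pickle.load(open("c7.pkl","rb")); c=C["wrist"]
r=list(range(110,280))
for P in edge_trim(c,0,255.5,0,r,12):
    w=cast(c,P,50); N,d,s=linefit(w); print("trim",P[:,1].mean().round(2),N.round(4),np.median(w[:,:2]@N0).round(2),s.round(2))
w=dark_line(c,0,(288,253),(402,253)); N,d,s=linefit(w); print("line",N.round(4),d.round(2),s.round(2),"N0",np.median(w[:,:2]@N0).round(2))
g=cv2.cvtColor(c["img"],cv2.COLOR_RGB2GRAY); print(g[244:266,200],g[244:266,310])
p=np.array([(287,146),(405,146),(398,293),(291,293)]); q=cast(c,p,60);print(q.round(1))
b=(250-279)/(309-190.)
report(C,{"scene":(0,(230+138/3.6,205+201/3.6),(230+292/3.6,205+262/3.6)),"side":(1,(245+98/3.6,205+87/3.6),(245+72/3.6,205+195/3.6))})
E
```

```text
trim 252.06 [ 1.     -0.0073] 629.94 0.11
trim 258.83 [ 1.     -0.0084] 637.42 0.07
line [ 1.     -0.0095] 626.46 0.12 N0 626.49
[136 139 140 140 139 139 141 136 120 102  95  93  93  95 111 145 176 186
 188 188 189 191] [226 226 226 225 225 224 213 170 119 121 169 209 221 223 223 224 223 223
 223 223 223 223]
[[521.6 -75.8  60. ]
 [522.4  32.3  60. ]
 [671.9  33.9  60. ]
 [670.7 -77.3  60. ]]
scene len 109.6 mid 628.0 -22.3 ang -0.0157 sd 0.91 to go 13.56
side len 115.1 mid 627.9 -15.1 ang -0.0103 sd 0.3 to go 10.75
```

The wrist view gives 10.9 mm to go, the side view 10.8 mm, both aligned within 0.002 rad. The scene view's edge value relied on an assumed trim width, so I drop it. I return along the same path and push 11 mm past the earlier stop.

>>> send_rows --increments '[[[5.0,0,0],[0,0,0],6.0],[[10.0,0,0],[0,0,0],6.0],[[10.0,0,5.5],[0,0,0],6.0],[[10.0,0,11.0],[0,0,0],6.0],[[10.0,0,16.0],[0,0,0],6.0]]'

```text
time_s: 8.85
tool_pos: [469.4, -43.8, 130.5]
tcp_rot: [0.016, 3.141, -0.0]
ft_force: [-0.2, -0.7, -0.5]
finger_gap: 0.704
grip_force: 0.0
```

>>> send_rows --increments '[[[0,0,4.0],[0,0,0],6.0],[[0,0,7.0],[0,0,0],6.0],[[0,0,7.0],[0,0,0],6.0],[[-1.5,0,7.0],[0,0,0],6.0],[[-3.0,0,7.0],[0,0,0],6.0]]'

```text
time_s: 9.48
tool_pos: [500.4, -44.3, 62.4]
tcp_rot: [0.016, 3.141, -0.0]
ft_force: [-0.6, 0.1, -0.3]
finger_gap: 0.702
grip_force: 0.0
```

>>> send_rows --increments '[[[-0.5,0,0],[0,0,0],6.0],[[-0.8,0,0],[0,0,0],6.0],[[-0.8,0,0],[0,0,0],6.0]]'

```text
time_s: 9.85
tool_pos: [508.2, -44.3, 61.8]
tcp_rot: [-0.015, -3.141, -0.0]
ft_force: [-0.2, -0.2, 0.0]
finger_gap: 0.703
grip_force: 0.0
```

>>> send_rows --increments '[[[-0.4,0,0],[0,0,0],6.0],[[-0.8,0,0],[0,0,0],6.0],[[-1.1,0,0],[0,0,0],6.0],[[-1.3,0,0],[0,0,0],6.0],[[-1.3,0,0],[0,0,0],6.0]]'

```text
time_s: 10.48
tool_pos: [521.8, -44.5, 61.8]
tcp_rot: [0.015, 3.141, -0.0]
ft_force: [-0.3, 0.1, 0.0]
finger_gap: 0.704
grip_force: 0.0
```

>>> send_rows --increments '[[[1.5,0,0],[0,0,0],6.0],[[4.0,0,0],[0,0,0],6.0],[[4.0,0,-5.0],[0,0,0],6.0],[[4.0,0,-10.0],[0,0,0],6.0],[[4.0,0,-15.0],[0,0,0],6.0]]'

```text
time_s: 11.1
tool_pos: [481.3, -44.0, 213.4]
tcp_rot: [0.016, 3.141, -0.0]
ft_force: [0.4, 0.3, -0.4]
finger_gap: 0.702
grip_force: 0.0
```

>>> send_rows --increments '[[[-2,0,-5.0],[0,0,0],6.0],[[-5.0,0,-8.0],[0,0,0],6.0],[[-9.0,0,-8.0],[0,0,0],6.0],[[-9.0,0,-8.0],[0,0,0],6.0]]'

```text
time_s: 11.6
tool_pos: [573.0, -45.0, 291.1]
tcp_rot: [-0.015, -3.141, -0.0]
ft_force: [-0.7, 0.4, 0.1]
finger_gap: 0.7
grip_force: 0.0
```

```bash
python3 - <<'E'
from h import *
import pickle
c=snap("wrist","wrist8.png")
e=proj(c,[[637.4-.0092*150,-150,50],[626.5+10.5,-22,60],[626.5+10.5,-76,60],[626.5+10.5,31,60]]); print(e.round(1))
x0=int(min(e[2,0],e[3,0])); x1=int(max(e[2,0],e[3,0])); 
for P in edge_trim(c,0,e[0,1]-3.3,0,range(130,x0-15),12):
    w=cast(c,P,50); N,d,s=linefit(w); print("trim",N.round(4),np.median(w[:,:2]@N0).round(2),s.round(2))
w=dark_line(c,0,(x0,e[1,1]),(x1,e[1,1])); N,d,s=linefit(w); print("line",N.round(4),s.round(2),"N0",np.median(w[:,:2]@N0).round(2))
E
```

```text
[[220.4 257.8]
 [344.7 261.4]
 [291.1 261.8]
 [397.2 260.9]]
trim [ 1.     -0.0063] 629.96 0.09
trim [ 1.    -0.009] 637.41 0.07
line [ 1.     -0.0095] 0.02 N0 637.42
```

The line now lies at 637.4 and the edge at 637.4, parallel within 0.001 rad. The arm is clear.

```bash
python3 -c "
from plant import *
print(sign_off())"
```

```text
the job is handed in; nothing more can be done
None
```

The blank was pushed flat until its pencil line measured within about 0.1 mm of the far edge and parallel to it in the final wrist view; the arm then backed clear and I handed the job in at about 12 s, without being shown a verdict.

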